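# Sweep the potsherds into the sorting bay and close its gate

## Robot

A 6-joint arm with a two-finger parallel gripper is mounted at the origin on the work surface. World frame = base frame: x ahead of the robot, y to its left, z up, the work surface at z = 0. Lengths are in mm, angles in degrees, forces in N, time in s.
With the tool pointing down it reaches from about 375 to 900 mm from the base axis. Payload 3.1 kg.
Tool frame: the origin (TCP) lies midway between the tips of the shut fingers; the grasp point (between the pads) lies 19 mm behind it; z points along the fingers, y is the line along which they close (so a half turn about z gives the same grasp; the last joint's range is limited). The gripper opens to 85 mm and grips with 20 to 120 N. Pads are 22 mm wide; open, the fingers measure 114 mm over their backs; the gripper's body (76 mm by 85 mm) begins 54 mm behind the grasp point. The pads swing forward as they close: fully open they stand 13 mm farther back than shut.
Start: joints at [-76.748, 30.224, 82.088, -0, 67.689, -10.227], TCP at [249.036, -573.217, 231.31] pointing down, gripper open.
Joint ranges: [-176.69, 176.69], [-43.24, 126.21], [12.49, 139.97], [-82, 262], [0, 151.66], [-163.58, 163.58]. Speed limits (degrees/s): [159.86, 159.86, 180, 180, 180, 180].

## Interface

Orientations are given as a 3x3 rotation matrix whose columns are the frame's x, y, z axes.
In Python, from station import robot, eyes gives the robot as it stands.
- The arm moves only by the shell command python3 -m pendant 'ROWS' [FORCE]. ROWS is JSON, a list of rows, each a list of 3 entries, a list of its own where there are three numbers: the shift along the world's x, y, z in cm, then the turn, a rotation vector about the world's x, y, z in degrees, then the opening, from -1 (shut) to 1 (fully open). A call has 1 to 10 rows; each row shifts and turns the commanded pose from where the row before left it; what a row does not reach is not made up. A row lasts 1/10 s, in which the tool goes at most 50 mm and 8.59 degrees, less where a joint would pass 70% of its speed; a pose out of reach is approached as far as the arm can. A call is refused whole if a number of a shift passes 5 or a number of a turn 8.59, either way. A call with a gripper value outside its range is refused whole. The fingers move at their own pace and stop on an object; FORCE is the grip in N (left out, the last holds). Time passes only in rows, so rows that do not move let the fingers close. It gives the time, the measured TCP pose, the force, the opening and the grip force at its end, in the units of the state.
- robot.observe(): the state, without advancing time (a new reading comes with each control period).
- eyes.read_camera(name): name is "scene" or "side" or "wrist"; returns a dict with "image" (420x560x3 uint8, red, green, blue), "camera_matrix" (3x3 intrinsics, pixels), "R" (3x3) and "t" (3): a world point X has camera coordinates R X + t. Camera axes: x right, y down, z forward; pixel columns grow to the right and rows downward; lengths in mm; the calibration is good to about 2 mm. The wrist camera is an equidistant fisheye: a pixel r from the principal point sees the ray r / f radians off the axis. A picture is of the moment at which its call begins. There is no depth.
- robot.close_job(): hands the job in; it is judged then, once.
Trained networks look in a picture, given as the dict that the camera call returned (one of the last four; its "shot" number tells which), for a name from the list of things; names that differ only in an ending like _2 or _b are one class to them, and where a whole thing is asked for, a point or a joint stands for the part that bears it (a point fixed in the world has none). Each returns a list of dicts, best first, with "p" (0 to 1); they miss things now and then, are a little off and sometimes report something else, mostly with a low value. They report only what shows in the picture. A call takes as long as a camera call. They do not tell look-alikes from the thing itself.
- eyes.boxes_of(picture, query): "centre" ([x, y, z] in mm, in the coordinates of the camera as it stood for that picture, good to about 4 mm: the middle of the surface that is visible of it).
The state is a dict: "time": time; "joint_pos": joint angles; "qd": joint speeds; "tau": joint torques, N m; "ee_pos": TCP position; "orientation": TCP orientation; "force": force on the tool from outside, world axes, zero at the start; "wrist_torque": the same for the moment, N m; "opening": finger opening in mm; "grasp_force": force on a finger pad.
Only numpy, scipy, OpenCV 4.12 (cv2) and the standard library are available. Lean on these libraries where they do the work, as an engineer would, in place of code of your own. Each camera call takes 0.05 s, during which the arm holds its last target. There are 200 camera calls.

## Task

Pick up the wooden scraper and use it to sweep the four loose potsherds along the table into the sorting bay, clear of the grooves at its mouth, without lifting them or touching them with the gripper. Stand the scraper back upright in the middle of its cork mat, then take the tabbed panel out of its stand and slide it down into the grooves across the bay's mouth until it is fully home, and let go. Do not move anything else on the table.

Things in the scene. Friction and masses are not known exactly. Their poses are not given: they have to be found in the camera images.
- bay: three-sided light wooden bay fixed to the table, walls 58 mm high, floor is the table; open on its own -y side. Origin on the table, mid-mouth, midway between the two upright grooves; x along the mouth, y into the bay. Mouth 180 mm wide (x -90 to 90); inner back wall at y = 175 mm. In front, 40 mm high cheek boards flare out at 45 degrees from the posts to x = +-131, y = -56 mm.
- groove_l (a point): top of the groove at the mouth's -x end, point at bay x = -96, y = 0, z = 58 mm. Each groove is open at the top and inwards, 14 mm wide (bay y -7 to 7), 13 mm deep (|x| 90 to 103 mm), and runs down to the table; its posts span y -19 to 19 mm.
- groove_r (a point): the same at the mouth's +x end, bay x = +96, y = 0, z = 58 mm.
- gate: upright plywood panel that closes the bay's mouth: 200 mm long (x), 10 mm thick (y), 58 mm high with rounded lower edge, and a centred tab on top 80 mm long (x), 10 mm thick, from z = 58 to 98 mm, to hold it by. About 90 g. Origin at the middle of its lower edge, z up. Starts upright in the stand. Fully home in the grooves its lower edge touches the table.
- stand: low wooden stand fixed to the table, 216 (x) x 64 (y) x 38 mm high, with a slot along x, 15 mm wide, floor at z = 6 mm, that holds the gate upright (39 mm wide over the slot's rails). Origin at the centre of its underside.
- scraper: wooden hand scraper standing upright: head 140 mm (x) x 28 mm (y) x 42 mm high, with flat faces to +-y, and on it a centred upright grip 80 mm (x) x 22 mm (y) from z = 42 to 115 mm. About 250 g. Origin at the centre of its underside, z up. It starts on the cork mat.
- mat: cork mat fixed on the table, 200 (x) x 90 (y) mm, 4 mm thick; the scraper's place. Origin at the centre of its underside (the table).
- sherd1: chunky loose potsherd, irregular fired-clay slab about 68 x 54 x 24 mm, about 100 g, lying flat on the table in front of the bay's mouth. Origin at the centre of its underside.
- sherd2: chunky loose potsherd, irregular fired-clay slab about 62 x 58 x 20 mm, about 100 g, lying flat on the table in front of the bay's mouth. Origin at the centre of its underside.
- sherd3: chunky loose potsherd, irregular fired-clay slab about 72 x 48 x 26 mm, about 100 g, lying flat on the table in front of the bay's mouth. Origin at the centre of its underside.
- sherd4: chunky loose potsherd, irregular fired-clay slab about 60 x 50 x 22 mm, about 100 g, lying flat on the table in front of the bay's mouth. Origin at the centre of its underside.
- bowl: small round terracotta bowl, 90 mm across, 50 mm high, upright; bystander. Origin at the centre of its underside.
- brush: hand brush lying flat, 190 mm long along its x; bystander. Origin about mid-length, underside.
- jar: glass jar with cap, 64 mm across, 85 mm high; bystander. Origin at the centre of its underside.
- loupe: black magnifying loupe, 54 mm across, 50 mm high; bystander. Origin at the centre of its underside.
- finds_box: open cardboard box 160 x 120 x 70 mm; bystander. Origin at the centre of its underside.
There are look-alikes about, which are no part of the job. What is shaped like the sherd1 but grey or turquoise is not meant.

How it is judged:
By the outcome, as a careful person would: the job done as asked, in the order asked, and still so for the second after the job is handed in, with the robot touching nothing.
It also fails if it takes over 72 s, if anything falls off the work surface, if the arm or the gripper's body presses on something with over 40 N, if the wrist force passes 120 N, or if a joint passes its speed limit or range.

## Working session

There is one attempt and no reset: what is moved stays moved. The work goes in short steps, Python scripts to look and compute and a shell command to move; the robot and the scene stay as the last step left them, time stands still between calls to the robot, and variables do not carry over. Pictures are saved under pics/ and viewed, at most 10 in all, crops included, and the job is handed in when it is done.

```bash
mkdir -p pics; ls
cat > h.py <<'E'
import numpy as np, cv2
from station import robot, eyes
def world(p,c): return p["R"].T@(np.array(c)-p["t"])
def save(p,n): cv2.imwrite("pics/"+n+".png",cv2.cvtColor(p["image"],cv2.COLOR_RGB2BGR))
def proj(p,X):
    c=np.asarray(p["R"])@np.array(X,float)+p["t"]; u=np.asarray(p["camera_matrix"])@c; return u[:2]/u[2]
def unproj(p,u,v,z=0):
    d=np.linalg.inv(p["camera_matrix"])@[u,v,1.]; R=np.asarray(p["R"]); o=-R.T@p["t"]; d=R.T@d
    return o+d*(z-o[2])/d[2]
E
python3 - <<'E'
from h import *
np.set_printoptions(precision=1,suppress=True)
names="bay gate stand scraper mat sherd1 sherd2 sherd3 sherd4 bowl brush jar loupe finds_box".split()
for cam in("scene","side"):
    p=eyes.read_camera(cam); save(p,cam+"0"); print(cam, "cam at",-np.array(p["R"]).T@p["t"])
    for n in names:
        for d in eyes.boxes_of(p,n)[:5]:
            if d["p"]>.2:
                w=world(p,d["centre"]); print(n,round(d["p"],2),w,proj(p,w))
E
```

```text
pics
scene cam at [1205.   380.8  885.3]
bay 0.61 [558.5 323.3   7.4] [423.2 297.7]
gate 0.98 [ 522.3 -383.1   64.2] [185.5 154.3]
stand 0.85 [ 536.3 -368.4   18.9] [188.5 171.6]
scraper 0.57 [ 481.2 -197.8   47.6] [249.8 175.5]
mat 0.73 [ 514.9 -188.     7.6] [246.1 195.2]
mat 0.37 [562.4 113.5  20.8] [338.  253.3]
sherd1 0.83 [681.2   8.9  22.1] [272.1 267.4]
sherd1 0.71 [588.3  21.2  22.4] [298.5 243.1]
sherd1 0.69 [561.5 115.1  20.6] [338.8 253.4]
sherd1 0.68 [416.9  63.   22.4] [348.1 206.6]
sherd1 0.66 [456.8 -44.1  24.6] [304.  198.9]
sherd2 0.83 [681.2   8.9  22.1] [272.1 267.4]
sherd2 0.71 [588.3  21.2  22.4] [298.5 243.1]
sherd2 0.69 [561.5 115.1  20.6] [338.8 253.4]
sherd2 0.68 [416.9  63.   22.4] [348.1 206.6]
sherd2 0.66 [456.8 -44.1  24.6] [304.  198.9]
sherd3 0.83 [681.2   8.9  22.1] [272.1 267.4]
sherd3 0.71 [588.3  21.2  22.4] [298.5 243.1]
sherd3 0.69 [561.5 115.1  20.6] [338.8 253.4]
sherd3 0.68 [416.9  63.   22.4] [348.1 206.6]
sherd3 0.66 [456.8 -44.1  24.6] [304.  198.9]
sherd4 0.83 [681.2   8.9  22.1] [272.1 267.4]
sherd4 0.71 [588.3  21.2  22.4] [298.5 243.1]

[... 1178 characters left out ...]
9.7 204.2]
sherd3 0.83 [656.8  10.2  19.9] [213.1 236.5]
sherd3 0.79 [401.4  67.2  25.1] [310.7 289. ]
sherd3 0.78 [637.  134.5  28.7] [189.1 273.6]
sherd3 0.76 [331.2 -34.7  22.9] [361.2 266.4]
sherd4 0.97 [811.2 -44.4  22.1] [169.7 204.2]
sherd4 0.83 [656.8  10.2  19.9] [213.1 236.5]
sherd4 0.79 [401.4  67.2  25.1] [310.7 289. ]
sherd4 0.78 [637.  134.5  28.7] [189.1 273.6]
sherd4 0.76 [331.2 -34.7  22.9] [361.2 266.4]
bowl 0.69 [809.   82.1  39.2] [135.7 230.5]
bowl 0.23 [566.5  28.7  22. ] [245.1 252.9]
brush 0.93 [393.8 270.6  18.5] [268.6 378. ]
jar 0.78 [ 693.3 -312.9   60.8] [262.8 147.7]
loupe 0.65 [807.4  82.9  35.5] [136.4 232.2]
finds_box 0.89 [ 761.3 -196.1   36.6] [219.2 171.7]
```

Run:
```python
import cv2
for c in("scene","side"):
    i=cv2.imread(f"pics/{c}0.png"); cv2.imwrite(f"pics/{c}0b.png",cv2.resize(i,(800,600),interpolation=cv2.INTER_CUBIC))
```

```text
(no output)
```

View pics/scene0b.png

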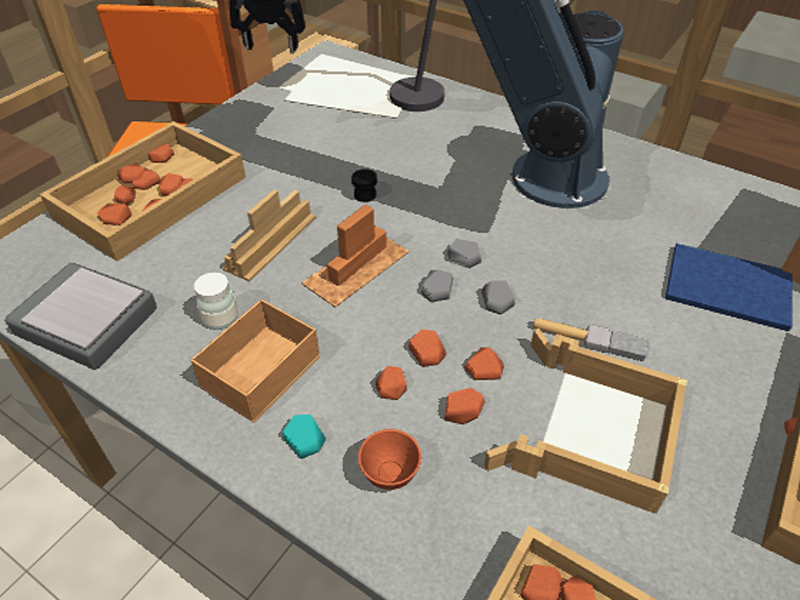

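View pics/side0b.png

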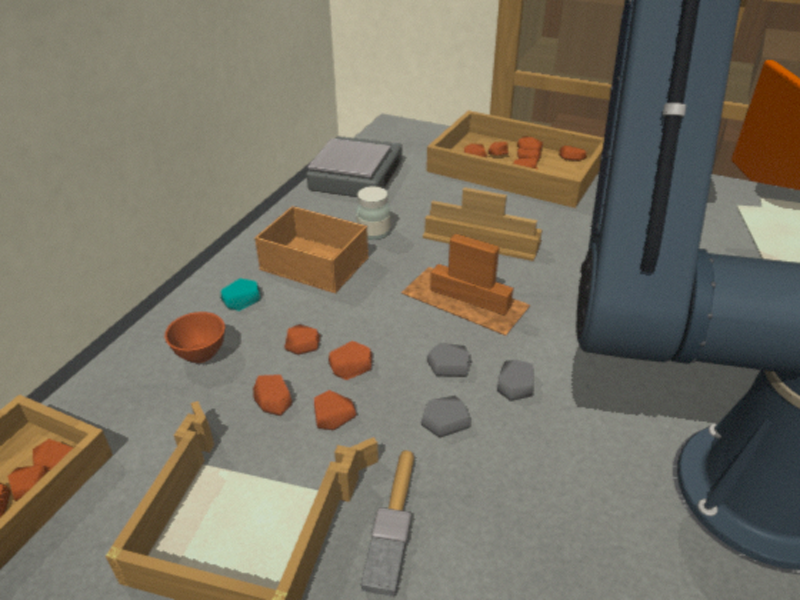

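Four loose terracotta sherds, at scene (800px) (427,348), (485,365), (392,382), (464,405), lie before the bay at (600,420). Look-alikes: grey at (464,252), (437,285), (498,296); turquoise at (303,435); other red ones sit in trays at (140,185), (560,585) and off to the right. The scraper (355,245) is on its mat and the gate (270,220) in its stand. Next, close crops of corners for pose fits.

Run:
```python
import cv2,numpy as np
S=cv2.imread("pics/scene0.png");D=cv2.imread("pics/side0.png")
def crop(I,x,y,w,h):
    c=cv2.resize(I[y:y+h,x:x+w],(400,300),interpolation=cv2.INTER_CUBIC);k=400/w
    for t in range((x+9)//10*10,x+w,10):
        X=int((t-x+.5)*k); cv2.line(c,(X,0),(X,5),(255,255,0),1); cv2.putText(c,str(t),(X-9,15),0,.32,(255,255,0),1)
    for t in range((y+9)//10*10,y+h,10):
        Y=int((t-y+.5)*k); cv2.line(c,(0,Y),(5,Y),(255,255,0),1); cv2.putText(c,str(t),(7,Y+4),0,.32,(255,255,0),1)
    return c
def m(n,L): c=[crop(*l) for l in L]; cv2.imwrite(n,np.vstack([np.hstack(c[:2]),np.hstack(c[2:])]))
m("pics/m1.png",[(S,200,140,100,75),(S,140,126,100,75),(D,276,158,100,75),(D,288,118,100,75)])
m("pics/m2.png",[(S,365,225,60,45),(S,335,298,60,45),(D,225,304,60,45),(D,112,280,60,45)])
```

```text
(no output)
```

View pics/m1.png

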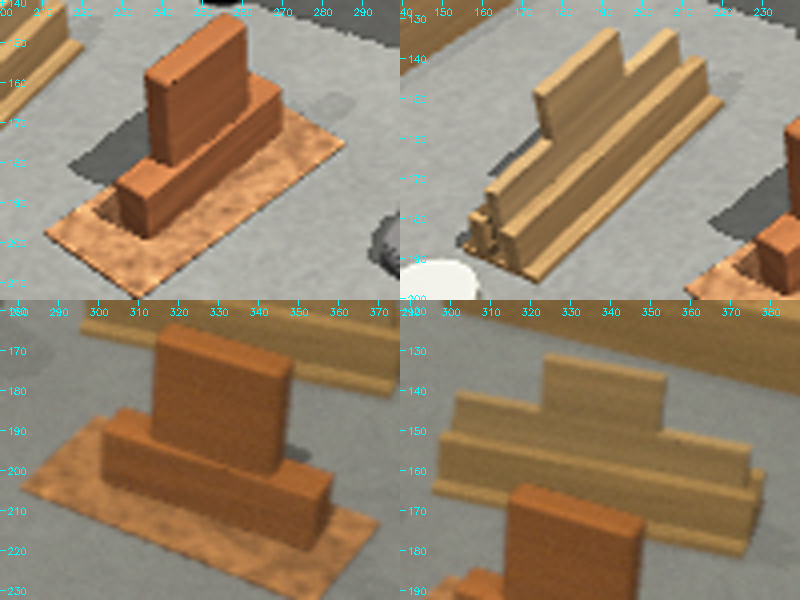

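View pics/m2.png

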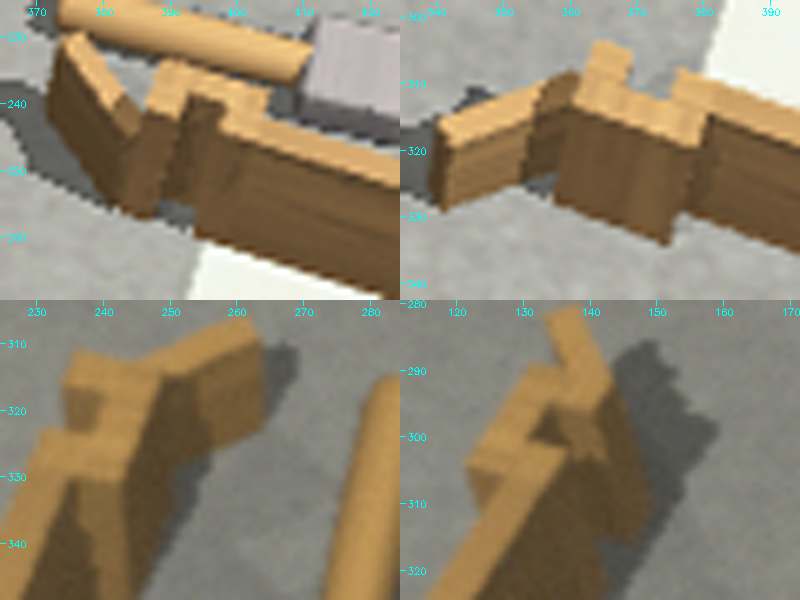

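The crops show scraper, mat, gate/stand and the groove notches clearly enough for corner fits (pixels go straight into the fit).

```bash
cat > fit.py <<'E'
from h import *
from scipy.optimize import least_squares
np.set_printoptions(precision=1,suppress=True)
P={c:eyes.read_camera(c) for c in("scene","side")}
O={}
def fit(name,pts,x0):
    # pts: cam,crop origin,k,(X,Y),(x,y,z)
    def res(q,):
        c,s=np.cos(q[2]),np.sin(q[2]); r=[]
        for cam,o,k,u,X in pts:
            W=[q[0]+c*X[0]-s*X[1],q[1]+s*X[0]+c*X[1],X[2]]
            r.append(proj(P[cam],W)-(np.array(o)+np.array(u)/k-.5))
        return np.array(r)
    for sel in("scene","side",None):
        idx=[i for i,p in enumerate(pts) if sel in(None,p[0])]
        f=least_squares(lambda q:res(q)[idx].ravel(),x0,loss="soft_l1",x_scale=[10,10,.05])
        print(name,sel,f.x[:2],"yaw",np.degrees(f.x[2]))
    print(np.linalg.norm(res(f.x),axis=1)); return f.x
def mk(cam,o,k,d): return [(cam,o,k,u,X) for u,X in d]
sc=mk("scene",(200,140),4,[((147,78),(40,-11,119)),((170,88),(40,11,119)),((246,25),(-40,11,119)),((117,182),(70,-14,46)),((148,193),(70,14,46)),((150,239),(70,14,4)),((282,90),(-70,14,46)),((282,135),(-70,14,4))])
sc+=mk("side",(276,158),4,[((103,130),(70,14,46)),((312,195),(-70,14,46)),((331,175),(-70,-14,46)),((310,250),(-70,14,4)),((103,178),(70,14,4)),((121,108),(70,-14,46))])
fit("scraper",sc,[480,-198,0])
mt=mk("scene",(200,140),4,[((44,233),(100,-45,4)),((138,298),(100,45,4)),((343,143),(-100,45,4))])+mk("side",(276,158),4,[((22,188),(100,45,4)),((320,300),(-100,45,4)),((377,222),(-100,-45,4)),((97,117),(100,-45,4))])
fit("mat",mt,[480,-198,0])
g=mk("scene",(140,126),4,[((134,92),(40,-5,104)),((145,100),(40,5,104)),((219,30),(-40,5,104)),((97,194),(100,5,64)),((281,33),(-100,5,64))])
g+=mk("side",(288,118),4,[((143,55),(40,5,104)),((265,77),(-40,5,104)),((55,97),(100,5,64)),((350,148),(-100,5,64)),((143,108),(40,5,64)),((262,132),(-40,5,64))])
fit("gate",g,[515,-383,0])
st=mk("scene",(140,126),4,[((141,283),(108,32,0)),((323,103),(-108,32,0)),((65,250),(108,-32,0))])+mk("side",(288,118),4,[((33,194),(108,32,0)),((344,256),(-108,32,0))])
fit("stand",st,[515,-383,0])
b=mk("scene",(365,225),6.667,[((155,217),(-90,-7,0)),((195,235),(-90,7,0)),((122,208),(-90,-19,0))])
b+=mk("scene",(335,298),6.667,[((195,40),(90,-19,58)),((235,55),(90,-7,58)),((270,98),(103,7,58)),((280,70),(90,7,58))])
b+=mk("side",(225,304),6.667,[((75,50),(-90,-19,58)),((63,85),(-90,-7,58)),((105,93),(-103,-7,58)),((88,132),(-103,7,58)),((42,128),(-90,7,58))])
b+=mk("side",(112,280),6.667,[((168,148),(90,7,58)),((130,137),(103,7,58)),((150,105),(103,-7,58))])
q=fit("bay",b,[560,225,0])
c,s=np.cos(q[2]),np.sin(q[2]);M=np.array([[c,s],[-s,c]])
for cam in P:
    hsv=cv2.cvtColor(P[cam]["image"],cv2.COLOR_RGB2HSV)
    m=((hsv[...,0]<11)&(hsv[...,1]>140)&(hsv[...,2]>70)).astype(np.uint8)
    n,L,stt,cen=cv2.connectedComponentsWithStats(m)
    for i in range(1,n):
        if stt[i,4]>150:
            W=unproj(P[cam],*cen[i],14)
            ys,xs=np.where(L==i); Wc=np.array([unproj(P[cam],a,bb,14)[:2] for a,bb in zip(xs,ys)])
            if 450<W[0]<900 and -100<W[1]<220: print(cam,"red",cen[i],W[:2],"min",Wc.min(0),"max",Wc.max(0),"bay",M@(W[:2]-q[:2]))
E
python3 fit.py
```

```text
scraper scene [ 471.5 -205. ] yaw -3.860889545957864
scraper side [ 465.7 -208.7] yaw -5.385919641617568
scraper None [ 467.3 -207.5] yaw -4.30466560325708
[2.7 1.5 1.7 1.3 0.5 0.8 1.8 1.7 1.8 0.6 1.  1.1 2.4 1.4]
mat scene [ 479.5 -205.2] yaw -8.247851636221633
mat side [ 471.9 -206.4] yaw -7.580111833094906
mat None [ 474.7 -207.3] yaw -7.936654908124899
[1.3 1.4 1.8 1.2 1.7 1.2 1.3]
gate scene [ 515.4 -386.8] yaw 3.193688983472378
gate side [ 511.  -394.8] yaw 4.943602786812558
gate None [ 511.2 -391.6] yaw 4.066677518092323
[1.5 2.3 1.  1.1 1.9 0.9 0.9 0.3 0.8 1.2 1.2]
stand scene [ 511.7 -390.3] yaw 4.327400135664452
stand side [ 508.9 -393.4] yaw 4.31341365264673
stand None [ 510.  -391.9] yaw 4.54600349619075
[0.6 0.7 0.4 0.7 0.4]
bay scene [582.2 234.2] yaw 10.047210582493886
bay side [578.  232.6] yaw 10.042639194841163
bay None [578.9 232.8] yaw 10.052897947375348
[0.3 1.1 0.5 1.9 2.1 1.  2.  0.6 1.  0.2 0.6 0.6 0.4 1.2 0.8]
scene red [298.7 243.1] [582.  18.] min [545.1 -13.9] max [617.3  50.3] bay [ -34.5 -212. ]
scene red [339.  255.2] [561.  116.1] min [524.7  90.4] max [595.1 147.5] bay [ -38.  -111.8]
scene red [273.6 267.8] [675.4   8.8] min [643.9 -15.8] max [704.7  34.8] bay [  55.9 -237.4]
scene red [324.3 283.6] [649.4 127.1] min [614.7  97.5] max [684.5 153.2] bay [  50.9 -116.5]
scene red [272.5 320.5] [788.9  82.9] min [740.3  34.7] max [834.5 126.4] bay [ 180.6 -184.3]
side red [136.4 234. ] [823.   69.7] min [772.5  16.7] max [875.2 119.6] bay [ 211.8 -203.2]
side red [211.1 237.1] [663.9   8.3] min [633.8 -19.9] max [695.3  38.1] bay [  44.5 -235.9]
side red [245.  251.7] [572.7  18.3] min [540.  -19.4] max [607.5  56.3] bay [ -43.6 -210.2]
side red [190.2 275.5] [641.5 127. ] min [608.5  91.6] max [678.9 157.7] bay [  43.1 -115.2]
side red [232.6 286.6] [547.9 117.1] min [515.9  87.5] max [581.2 150.6] bay [ -50.8 -108.6]
```

```bash
cat >> h.py <<'E'
def wproj(p,X):
    c=np.asarray(p["R"])@np.array(X,float)+p["t"]; K=np.asarray(p["camera_matrix"])
    r=np.hypot(c[0],c[1]); th=np.arctan2(r,c[2]); return np.array([K[0,0]*th*c[0]/r+K[0,2],K[1,1]*th*c[1]/r+K[1,2]])
def wunproj(p,u,v,z=0):
    K=np.asarray(p["camera_matrix"]); a=np.array([(u-K[0,2])/K[0,0],(v-K[1,2])/K[1,1]]); th=np.hypot(*a)
    d=np.array([*(a/th*np.sin(th)),np.cos(th)]); R=np.asarray(p["R"]); o=-R.T@p["t"]; d=R.T@d
    return o+d*(z-o[2])/d[2]
E
python3 - <<'E'
from h import *
np.set_printoptions(precision=2,suppress=True)
print(robot.observe())
p=eyes.read_camera("wrist"); print(p["camera_matrix"],-np.array(p["R"]).T@p["t"],p["R"])
E
```

```text
{'time': 1.6, 'joint_pos': array([-76.75,  30.22,  82.09,  -0.  ,  67.69, -10.23]), 'qd': array([ 0.04,  0.07, -0.  ,  0.02, -0.1 ,  0.07]), 'tau': array([  0.  , -44.23, -17.84,  -0.  ,   0.  ,  -0.  ]), 'ee_pos': array([ 249.03, -573.22,  231.32]), 'orientation': array([[ 0.92,  0.4 , -0.  ],
       [ 0.4 , -0.92,  0.  ],
       [-0.  , -0.  , -1.  ]]), 'force': array([-0.41, -0.74, -0.2 ]), 'wrist_torque': array([-0.01,  0.  , -0.01]), 'grasp_force': 0.0, 'opening': 85.29427463487008}
[[325.19   0.   278.46]
 [  0.   325.19 212.7 ]
 [  0.     0.     1.  ]] [ 318.51 -543.67  373.39] [[ 0.4  -0.92  0.  ]
 [-0.88 -0.38  0.3 ]
 [-0.27 -0.12 -0.95]]
```

```bash
python3 -m pendant '[[[0,5,0],[0,0,0],1],[[0,5,0],[0,0,0],1],[[2,4.5,0],[0,0,0],1],[[3,4,0],[0,0,0],1],[[3,4,0],[0,0,0],1],[[3,3,0],[0,0,0],1],[[3,3,0],[0,0,0],1],[[3,3,0],[0,0,0],1],[[2.5,3,0],[0,0,0],1],[[2.3,2,0],[0,0,0],1]]'
```

```text
time: 2.65
ee_pos: [468.0, -205.9, 231.5]
orientation: [[0.917, 0.4, -0.0], [0.4, -0.917, 0.0], [0.0, -0.0, -1.0]]
force: [-0.0, 0.3, 0.5]
opening: 85.3
grasp_force: 0.0
```

```bash
python3 -m pendant '[[[0,0,0],[0,0,-7],1],[[0,0,0],[0,0,-7],1],[[0,0,0],[0,0,-7],1],[[0,0,0],[0,0,-7],1],[[0,0,0],[0,0,0],1]]'
python3 - <<'E'
from h import *
p=eyes.read_camera("wrist"); np.savez("w1.npz",**{k:np.array(v) for k,v in p.items()})
cv2.imwrite("pics/w1.png",cv2.cvtColor(cv2.resize(p["image"],(800,600),interpolation=cv2.INTER_CUBIC),cv2.COLOR_RGB2BGR))
E
```

```text
time: 3.15
ee_pos: [467.1, -208.2, 231.4]
orientation: [[0.997, -0.078, 0.0], [-0.078, -0.997, -0.0], [0.0, 0.0, -1.0]]
force: [-0.2, 0.4, -0.2]
opening: 85.6
grasp_force: 0.0
```

View pics/w1.png

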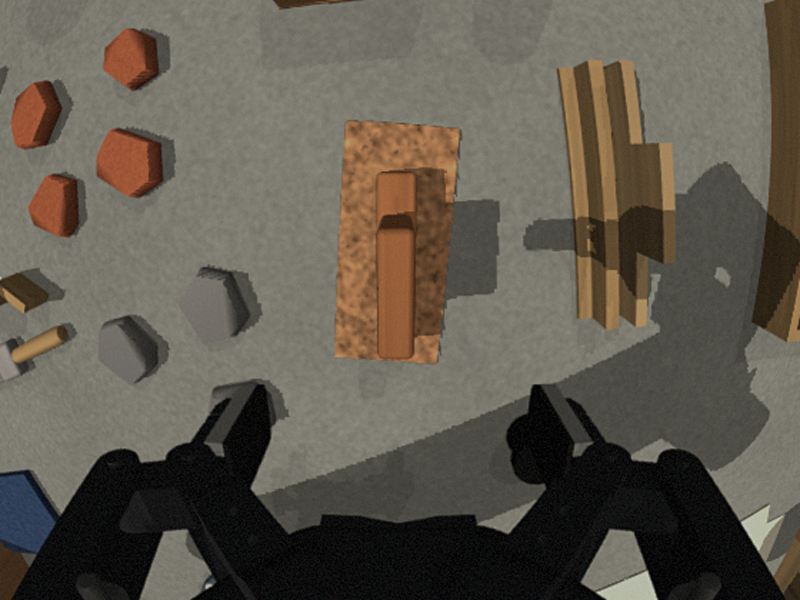

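The wrist view shows the scraper (grip ~(395,290)) on the mat (corners (346,121),(460,128),(438,363),(335,357)), the gate in its stand at right, red sherds top-left and greys lower-left.

Run:
```python
from h import *
np.set_printoptions(precision=1,suppress=True)
from scipy.optimize import least_squares
p=dict(np.load("w1.npz"))
def fit(n,d,x0):
    def r(q):
        c,s=np.cos(q[2]),np.sin(q[2])
        return np.concatenate([wproj(p,[q[0]+c*X[0]-s*X[1],q[1]+s*X[0]+c*X[1],X[2]])-(np.array(u)*.7-.5+.35*0) for u,X in d])
    f=least_squares(r,x0,x_scale=[10,10,.05]); print(n,f.x[:2],np.degrees(f.x[2]),"res",f.fun)
fit("mat",[((346,121),(100,45,4)),((460,128),(100,-45,4)),((438,363),(-100,-45,4)),((335,357),(-100,45,4))],[470,-207,-.1])
fit("scr",[((377,172),(70,14,46)),((415,172),(70,-14,46)),((376,357),(-40,11,119)),((414,357),(-40,-11,119)),((379,229),(40,11,119)),((412,229),(40,-11,119))],[470,-207,-.1])
fit("gate",[((640,143),(40,5,104)),((674,144),(40,-5,104)),((675,263),(-40,-5,104)),((637,262),(-40,5,104))],[511,-391,.07])
fit("stand",[((576,67),(108,19.5,38))]+[((581,319),(-108,32,3)),((558,68),(108,32,3))],[511,-391,.07])
```

```text
mat [ 476.1 -206.7] -8.461771359779387 res [-0.4 -0.8  0.2 -0.1 -0.   0.7  0.2  0.3]
scr [ 468.4 -207.5] -4.756432925438998 res [-0.7 -0.9  0.9 -0.8  0.5  2.5 -0.4  2.6 -2.5 -1.5  2.3 -1.4]
gate [ 513.4 -380.4] 0.15790689620112908 res [ 7.4 -0.9 -7.5 -1.2 -9.1  0.5  8.9  1.7]
stand [ 510.3 -388.4] 5.79662913787516 res [ 4.1 -3.1  0.   1.1 -4.1  2.4]
```

```bash
python3 -m pendant '[[[0.1,0.1,-4],[0,0,0],1],[[0,0,-4],[0,0,0],1],[[0,0,-4],[0,0,0],1],[[0,0,-3],[0,0,0],1],[[0,0,-1],[0,0,0],1],[[0,0,0],[0,0,0],1],[[0,0,0],[0,0,0],-1],[[0,0,0],[0,0,0],-1],[[0,0,0],[0,0,0],-1],[[0,0,0],[0,0,0],-1]]' 80; python3 -m pendant '[[[0,0,0],[0,0,0],-1],[[0,0,0],[0,0,0],-1],[[0,0,0],[0,0,0],-1],[[0,0,0],[0,0,0],-1]]' 80
```

```text
time: 4.2
ee_pos: [468.6, -207.6, 72.4]
orientation: [[0.997, -0.079, 0.002], [-0.079, -0.997, -0.001], [0.002, 0.001, -1.0]]
force: [0.1, -0.6, -0.1]
opening: 28.5
grasp_force: 0.0
time: 4.6
ee_pos: [468.5, -207.3, 72.3]
orientation: [[0.997, -0.079, 0.001], [-0.079, -0.997, -0.001], [0.001, 0.001, -1.0]]
force: [0.5, 0.9, 6.2]
opening: 21.2
grasp_force: 79.0
```

```bash
python3 -m pendant '[[[0,0,2],[0,0,0],-1],[[0,0,3],[0,0,0],-1],[[2.5,2.3,0],[0,0,2],-1],[[2.8,2.5,0],[0,0,3],-1],[[2.8,2.5,0],[0,0,3],-1],[[2.8,2.5,0],[0,0,3],-1],[[2.8,2.5,0],[0,0,2.6],-1],[[2.8,2.4,0],[0,0,1],-1],[[0,0,0],[0,0,0],-1],[[0,0,0],[0,0,0],-1]]'
```

```text
time: 5.6
ee_pos: [632.4, -59.3, 120.4]
orientation: [[0.984, 0.177, -0.002], [0.177, -0.984, 0.0], [-0.002, -0.001, -1.0]]
force: [-0.1, 0.3, -2.8]
opening: 21.6
grasp_force: 79.0
```

```bash
python3 -m pendant '[[[0,0,-2],[0,0,0],-1],[[0,0,-2],[0,0,0],-1],[[0,0,-0.9],[0,0,0],-1],[[0,0,0],[0,0,0],-1],[[0,0,0],[0,0,0],-1]]'
python3 - <<'E'
from h import *
q=eyes.read_camera("side"); s=eyes.read_camera("scene")
a=q["image"][170:350,120:360]; b=s["image"][190:370,200:440]
cv2.imwrite("pics/a1.png",cv2.cvtColor(cv2.resize(np.hstack([a,b]),(800,300),interpolation=cv2.INTER_CUBIC),cv2.COLOR_RGB2BGR))
E
```

```text
time: 6.1
ee_pos: [632.8, -60.9, 72.5]
orientation: [[0.985, 0.174, -0.0], [0.174, -0.985, -0.0], [-0.0, 0.0, -1.0]]
force: [0.6, -0.9, -2.6]
opening: 21.0
grasp_force: 78.9
```

View pics/a1.png

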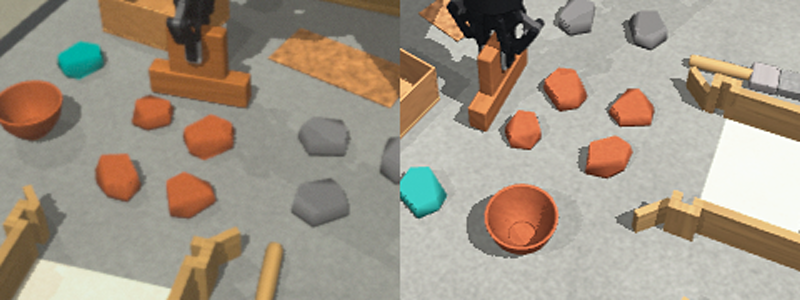

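```bash
python3 -m pendant '[[[-0.1,0.4,-0.2],[0,0,0],-1],[[-0.2,1.2,0],[0,0,0],-1],[[-0.3,1.6,0],[0,0,0],-1],[[-0.3,1.6,0],[0,0,0],-1],[[-0.3,1.6,0],[0,0,0],-1],[[-0.3,1.6,0],[0,0,0],-1],[[-0.3,1.6,0],[0,0,0],-1],[[-0.3,1.6,0],[0,0,0],-1],[[-0.2,1.4,0],[0,0,0],-1],[[-0.2,1,0],[0,0,0],-1]]'
python3 - <<'E'
from h import *
q=eyes.read_camera("side"); s=eyes.read_camera("scene")
a=q["image"][170:350,120:360]; b=s["image"][190:370,200:440]
cv2.imwrite("pics/a2.png",cv2.cvtColor(cv2.resize(np.hstack([a,b]),(800,300),interpolation=cv2.INTER_CUBIC),cv2.COLOR_RGB2BGR))
E
```

```text
time: 7.2
ee_pos: [608.0, 76.8, 70.6]
orientation: [[0.984, 0.176, 0.001], [0.176, -0.984, -0.001], [0.0, 0.001, -1.0]]
force: [0.4, -5.2, -0.1]
opening: 21.1
grasp_force: 79.5
```

View pics/a2.png

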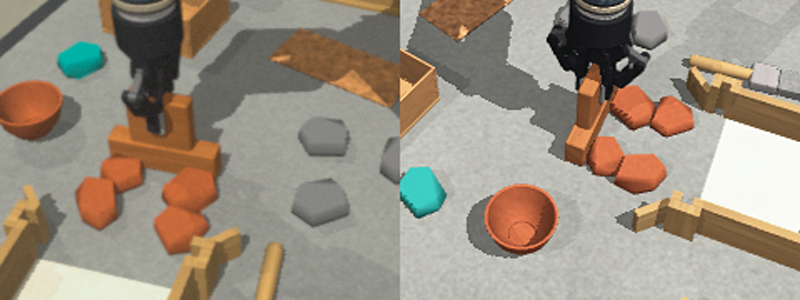

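```bash
cat > red.py <<'E'
from h import *
np.set_printoptions(precision=0,suppress=True)
o=np.array([578.9,232.8]);a=np.radians(10.05);M=np.array([[np.cos(a),np.sin(a)],[-np.sin(a),np.cos(a)]])
e=robot.observe()["ee_pos"]; print("tool bay",M@(e[:2]-o))
import sys
for cam in sys.argv[1:] or("scene","side"):
    p=eyes.read_camera(cam); save(p,"last_"+cam); hsv=cv2.cvtColor(p["image"],cv2.COLOR_RGB2HSV)
    # sherd red: less hue than wood
    m=((hsv[...,0]<9)&(hsv[...,1]>150)&(hsv[...,2]>60)).astype(np.uint8)
    f=wunproj if cam=="wrist" else unproj
    n,L,st,cen=cv2.connectedComponentsWithStats(m)
    for i in range(1,n):
        if st[i,4]>60:
            ys,xs=np.where(L==i); B=np.array([M@(f(p,x,y,12)[:2]-o) for x,y in zip(xs,ys)])
            if abs(B[:,0].mean())<160 and -250<B[:,1].mean()<200: print(cam,st[i,4],"mean",B.mean(0),"min",B.min(0),"max",B.max(0))
E
python3 -m pendant '[[[-0.1,0.6,0],[0,0,0],-1],[[-0.2,1.2,0],[0,0,0],-1],[[-0.2,1.2,0],[0,0,0],-1],[[-0.2,1.2,0],[0,0,0],-1],[[-0.2,1.2,0],[0,0,0],-1],[[-0.2,1.2,0],[0,0,0],-1],[[-0.2,1.2,0],[0,0,0],-1],[[-0.3,1.2,0],[0,0,0],-1],[[-0.3,1.2,0],[0,0,0],-1],[[-0.2,1.2,0],[0,0,0],-1]]'; python3 red.py
```

```text
time: 8.3
ee_pos: [586.3, 191.0, 70.1]
orientation: [[0.985, 0.175, -0.001], [0.175, -0.985, 0.0], [-0.001, -0.0, -1.0]]
force: [0.8, -2.7, -4.0]
opening: 21.2
grasp_force: 79.1
tool bay [ -0. -42.]
scene 357 mean [-36.  19.] min [-82. -29.] max [-7. 85.]
scene 69 mean [62.  6.] min [44. -8.] max [76. 20.]
```

```bash
python3 -m pendant '[[[-0.1,0.8,0],[0,0,0],-1],[[-0.2,1,0],[0,0,0],-1],[[-0.2,1,0],[0,0,0],-1],[[-0.1,0.9,0],[0,0,0],-1],[[-0.2,0.8,0],[0,0,0],-1],[[-0.1,0.6,0],[0,0,0],-1],[[0,0,0],[0,0,0],-1]]'; python3 red.py
python3 - <<'E'
import cv2,numpy as np
a=cv2.imread("pics/last_side.png")[240:420,60:300];b=cv2.imread("pics/last_scene.png")[190:370,290:530]
cv2.imwrite("pics/a3.png",cv2.resize(np.hstack([a,b]),(800,300),interpolation=cv2.INTER_CUBIC))
E
```

```text
time: 9.1
ee_pos: [577.6, 242.3, 70.3]
orientation: [[0.985, 0.175, -0.0], [0.175, -0.985, 0.001], [-0.0, -0.001, -1.0]]
force: [0.1, 0.6, -2.9]
opening: 20.9
grasp_force: 79.1
tool bay [ 0. 10.]
scene 391 mean [-39.  80.] min [-84.  25.] max [ -9. 139.]
scene 66 mean [48. 31.] min [24. 24.] max [62. 50.]
```

View pics/a3.png

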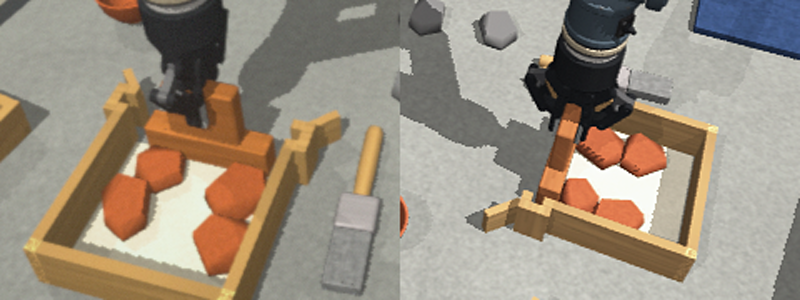

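```bash
python3 -m pendant '[[[-0.1,0.7,0],[0,0,0],-1],[[-0.1,0.7,0],[0,0,0],-1],[[0,0,0],[0,0,0],-1],[[0.1,-0.5,0],[0,0,0],-1],[[0.2,-1.2,0.5],[0,0,0],-1],[[0.2,-1.2,3],[0,0,0],-1],[[0.2,-1,5],[0,0,0],-1],[[0,-2,3],[0,0,0],-1],[[-0.5,-4,0],[0,0,-1],-1],[[-1,-4.5,0],[0,0,-2],-1]]'; python3 -m pendant '[[[-1,-4.8,0],[0,0,-2],-1],[[-1,-4.8,0],[0,0,-3],-1],[[-1,-4.8,0],[0,0,-3],-1],[[-1,-4.8,0],[0,0,-3],-1],[[-1,-4.8,0],[0,0,-2],-1],[[-1,-4.5,0],[0,0,-1],-1],[[-1,-4,0],[0,0,-1.5],-1],[[-0.5,-1.5,0],[0,0,0],-1],[[0,0,0],[0,0,0],-1],[[0,0,0],[0,0,0],-1]]'
```

```text
time: 10.2
ee_pos: [569.6, 109.8, 186.6]
orientation: [[0.992, 0.123, 0.006], [0.123, -0.992, 0.0], [0.006, 0.0, -1.0]]
force: [1.3, -1.0, -3.3]
opening: 21.5
grasp_force: 79.2
time: 11.2
ee_pos: [492.4, -228.5, 184.3]
orientation: [[0.989, -0.148, -0.0], [-0.148, -0.989, 0.001], [-0.0, -0.001, -1.0]]
force: [-0.7, 0.3, -2.5]
opening: 20.9
grasp_force: 79.2
```

```bash
python3 -m pendant '[[[-1.6,2.2,0],[0,0,0],-1],[[0,0,-4],[0,0,0],-1],[[0,0,-4],[0,0,0],-1],[[0,0,-2],[0,0,0],-1],[[0,0,0],[0,0,0],-1],[[0,0,0],[0,0,0],-1]]'
python3 - <<'E'
from h import *
p=eyes.read_camera("wrist"); np.savez("w2.npz",**{k:np.array(v) for k,v in p.items()})
cv2.imwrite("pics/w2.png",cv2.cvtColor(p["image"],cv2.COLOR_RGB2BGR)); print(robot.observe()["ee_pos"])
E
```

```text
time: 11.8
ee_pos: [477.5, -205.8, 84.5]
orientation: [[0.989, -0.145, -0.0], [-0.145, -0.989, 0.0], [-0.0, -0.0, -1.0]]
force: [-0.2, 0.2, -3.3]
opening: 21.0
grasp_force: 78.9
[ 478.03261814 -206.5284582    85.28797996]
```

```bash
python3 -m pendant '[[[-0.2,0,-0.7],[0,0,0],-1],[[0,0,-0.4],[0,0,0],-1],[[0,0,-0.2],[0,0,0],-1],[[0,0,0],[0,0,0],-1],[[0,0,0],[0,0,0],-1]]'
```

```text
time: 12.35
ee_pos: [475.0, -207.0, 72.4]
orientation: [[0.989, -0.147, 0.001], [-0.147, -0.989, -0.0], [0.001, 0.0, -1.0]]
force: [-1.4, 1.6, 5.5]
opening: 20.9
grasp_force: 80.1
```

```bash
python3 -m pendant '[[[0,0,0],[0,0,0],0],[[0,0,0],[0,0,0],1],[[0,0,0],[0,0,0],1],[[0,0,0],[0,0,0],1],[[0,0,0],[0,0,0],1],[[0,0,0],[0,0,0],1],[[0,0,4],[0,0,0],1],[[0,0,5],[0,0,0],1],[[0,0,5],[0,0,0],1],[[0,0,1.5],[0,0,0],1]]'; python3 -m pendant '[[[0.6,-4,0],[0,0,2],1],[[1,-4,0],[0,0,3],1],[[1,-4,0],[0,0,3],1],[[0.6,-4,0],[0,0,3],1],[[0.4,-2.4,0],[0,0,2],1],[[0,0,0],[0,0,0],1],[[0,0,0],[0,0,0],1]]'
python3 - <<'E'
from h import *
p=eyes.read_camera("wrist"); np.savez("w3.npz",**{k:np.array(v) for k,v in p.items()})
cv2.imwrite("pics/w3.png",cv2.cvtColor(cv2.resize(p["image"],(800,600),interpolation=cv2.INTER_CUBIC),cv2.COLOR_RGB2BGR))
E
```

```text
time: 13.35
ee_pos: [477.4, -208.6, 231.5]
orientation: [[0.989, -0.146, 0.008], [-0.146, -0.989, -0.006], [0.009, 0.005, -1.0]]
force: [0.8, 0.2, -0.3]
opening: 85.2
grasp_force: 0.0
time: 14.05
ee_pos: [510.4, -390.7, 225.6]
orientation: [[0.997, 0.079, -0.001], [0.079, -0.997, 0.002], [-0.001, -0.002, -1.0]]
force: [0.7, 0.5, -0.5]
opening: 85.1
grasp_force: 0.0
```

View pics/w3.png

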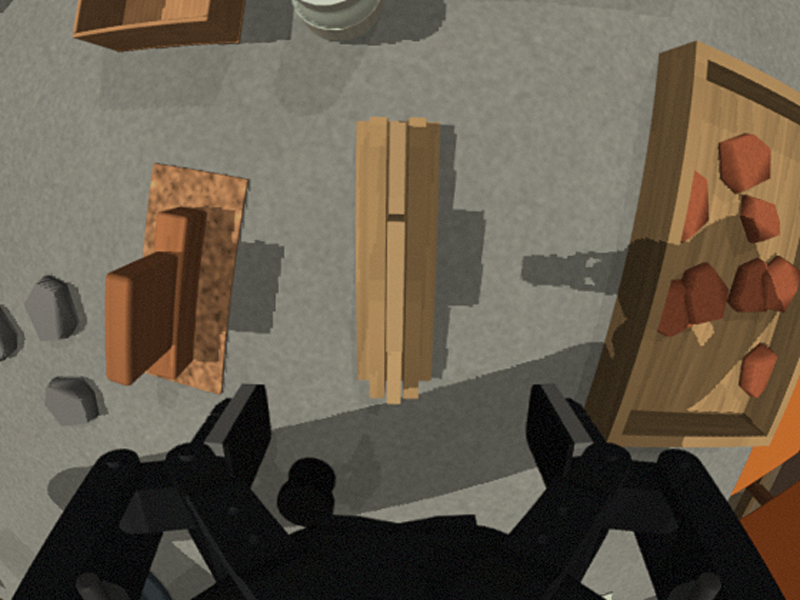

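The scraper stands upright on its mat (left); the gate is seen edge-on from (397,121) to (394,403), tab from y≈219 to 350.

Run:
```python
from h import *
np.set_printoptions(precision=1,suppress=True)
from scipy.optimize import least_squares
p=dict(np.load("w3.npz")); print("tool",robot.observe()["ee_pos"])
def fit(n,d,x0):
    def r(q):
        c,s=np.cos(q[2]),np.sin(q[2])
        return np.concatenate([wproj(p,[q[0]+c*X[0]-s*X[1],q[1]+s*X[0]+c*X[1],X[2]])-(np.array(u)*.7-.5) for u,X in d])
    f=least_squares(r,x0,x_scale=[10,10,.05]); print(n,f.x[:2],np.degrees(f.x[2]),"res",f.fun)
fit("gate",[((388,219),(40,5,104)),((405,219),(40,-5,104)),((390,121),(100,5,64)),((407,121),(100,-5,64)),((386,403),(-100,5,64)),((401,403),(-100,-5,64))],[513,-391,.07])
fit("stand",[((357,121),(108,32,6)),((440,123),(108,-32,6)),((433,379),(-108,-32,6)),((356,379),(-108,32,6))],[511,-391,.07])
fit("mat",[((155,163),(100,45,4)),((249,180),(100,-45,4)),((221,392),(-100,-45,4))],[476,-207,-.14])
fit("scr",[((158,210),(70,14,46)),((206,209),(70,-14,46)),((106,278),(40,11,119)),((188,378),(-70,-14,46))],[476,-207,-.14])
```

```text
tool [ 510.4 -389.8  225.7]
gate [ 514.2 -389.3] 3.4310793354275595 res [-0.2  0.2  0.2  0.4  0.5 -0.4 -0.5 -0.2  0.6 -0.2 -0.5 -0.1]
stand [ 511.8 -389.6] 3.5726375653275704 res [-0.3 -0.5  0.3 -1.  -1.2  1.3  1.2  0.5]
mat [ 476.6 -207. ] -9.149066301009173 res [-0.5 -0.9  0.3 -0.8 -0.2  2.2]
scr [ 475.4 -216.9] -6.074580334950791 res [ 3.4 -0.4 -7.7  3.5  4.3 -5.  -0.   2.7]
```

```bash
python3 -m pendant '[[[0.4,0.1,-4],[0,0,-0.9],1],[[0,0,-4],[0,0,0],1],[[0,0,-4],[0,0,0],0.3],[[0,0,-2.6],[0,0,0],0.3],[[0,0,-1],[0,0,0],0],[[0,0,0],[0,0,0],0],[[0,0,0],[0,0,0],-1],[[0,0,0],[0,0,0],-1],[[0,0,0],[0,0,0],-1],[[0,0,0],[0,0,0],-1]]' 60; python3 -m pendant '[[[0,0,0],[0,0,0],-1],[[0,0,0],[0,0,0],-1],[[0,0,0],[0,0,0],-1],[[0,0,0],[0,0,0],-1]]' 60
```

```text
time: 15.1
ee_pos: [516.0, -390.4, 72.5]
orientation: [[0.998, 0.064, 0.003], [0.064, -0.998, -0.002], [0.002, 0.002, -1.0]]
force: [-0.5, 2.7, 6.4]
opening: 9.3
grasp_force: 59.7
time: 15.5
ee_pos: [516.0, -390.4, 72.5]
orientation: [[0.998, 0.064, 0.003], [0.064, -0.998, -0.002], [0.002, 0.002, -1.0]]
force: [1.1, 2.8, 6.3]
opening: 9.2
grasp_force: 59.7
```

```bash
python3 -m pendant '[[[0,0,2],[0,0,0],-1],[[0,0,4],[0,0,0],-1],[[0,0,5],[0,0,0],-1],[[0,0,5],[0,0,0],-1],[[0,4,0],[0,0,0.4],-1],[[0.5,5,0],[0,0,0.5],-1],[[0.5,5,0],[0,0,0.5],-1],[[0.5,5,0],[0,0,0.5],-1],[[0.5,5,0],[0,0,0.5],-1],[[0.5,5,0],[0,0,0.5],-1]]'; python3 -m pendant '[[[0.7,5,0],[0,0,0.5],-1],[[0.7,5,0],[0,0,0.5],-1],[[0.7,5,0],[0,0,0.5],-1],[[0.7,5,0],[0,0,0.5],-1],[[0.7,4,0],[0,0,0.5],-1],[[0.7,2,0],[0,0,0.5],-1],[[0.7,0.5,0],[0,0,0.5],-1],[[0,0,0],[0,0,0],-1],[[0,0,0],[0,0,0],-1],[[0,0,0],[0,0,0],-1]]'
python3 - <<'E'
from h import *
p=eyes.read_camera("wrist"); np.savez("w4.npz",**{k:np.array(v) for k,v in p.items()})
I=cv2.cvtColor(p["image"],cv2.COLOR_RGB2BGR)
cv2.imwrite("pics/w4.png",cv2.resize(I,(800,600),interpolation=cv2.INTER_CUBIC))
for X in([578.9,232.8,58],): print(wproj(p,X)/.7)
print(robot.observe()["ee_pos"])
E
```

```text
time: 16.5
ee_pos: [539.8, -99.6, 231.0]
orientation: [[0.993, 0.114, 0.001], [0.114, -0.993, -0.001], [0.001, 0.001, -1.0]]
force: [1.2, 0.5, -0.8]
opening: 9.2
grasp_force: 58.7
time: 17.5
ee_pos: [588.3, 160.2, 230.3]
orientation: [[0.985, 0.173, -0.001], [0.173, -0.985, -0.0], [-0.001, 0.0, -1.0]]
force: [0.5, 0.5, -0.4]
opening: 9.2
grasp_force: 58.7
[292.45487549 268.76238302]
[588.37313363 160.26913798 230.30534452]
```

Run:
```python
from h import *
p=dict(np.load("w4.npz")); I=cv2.cvtColor(p["image"],cv2.COLOR_RGB2BGR)
q=np.array([578.9,232.8,np.radians(10.05)]);c,s=np.cos(q[2]),np.sin(q[2])
W=lambda X:[q[0]+c*X[0]-s*X[1],q[1]+s*X[0]+c*X[1],X[2]]
# gate in hand
g=np.array([588.4,160.2]);G=lambda X:[g[0]+c*(X[0]-1.8)-s*X[1],g[1]+s*(X[0]-1.8)+c*X[1],X[2]+230.3-66.5-6+6]
def crop(ctr,pts):
    w,h=80,60;x,y=int(ctr[0]-w/2),int(ctr[1]-h/2);x=min(max(x,0),560-w);y=min(max(y,0),420-h)
    k=5;C=cv2.resize(I[y:y+h,x:x+w],(400,300),interpolation=cv2.INTER_CUBIC)
    for u in pts:
        a,b=(np.array(u)-[x,y]+.5)*k; cv2.circle(C,(int(a),int(b)),3,(255,255,0),1)
    for t in range((x+9)//10*10,x+w,10): X=int((t-x+.5)*k);cv2.line(C,(X,0),(X,5),(0,255,255));cv2.putText(C,str(t),(X-9,15),0,.32,(0,255,255),1)
    for t in range((y+9)//10*10,y+h,10): Y=int((t-y+.5)*k);cv2.line(C,(0,Y),(5,Y),(0,255,255));cv2.putText(C,str(t),(7,Y+4),0,.32,(0,255,255),1)
    return C
def notch(sg): return [wproj(p,W((sg*x,y,58))) for x,y in((90,-19),(90,-7),(103,-7),(103,7),(90,7))]
L,Rr=notch(-1),notch(1)
ge=[wproj(p,G(X)) for X in((100,5,58),(100,-5,58),(40,5,98),(40,-5,98))]
print("L",np.round(L,1).tolist(),"\nR",np.round(Rr,1).tolist(),"\nG",np.round(ge,1).tolist())
full=cv2.resize(I,(400,300),interpolation=cv2.INTER_AREA)
cv2.imwrite("pics/m4.png",np.vstack([np.hstack([full,crop(ge[0],ge)]),np.hstack([crop(L[2],L),crop(Rr[2],Rr)])]))
```

```text
L [[227.9, 268.7], [217.1, 268.5], [218.1, 278.8], [205.8, 278.5], [204.7, 268.2]] 
R [[220.5, 97.0], [208.3, 97.6], [208.1, 84.4], [194.1, 85.3], [194.3, 98.4]] 
G [[265.0, 65.8], [287.1, 65.7], [261.9, 220.4], [289.7, 220.4]]
```

View pics/m4.png

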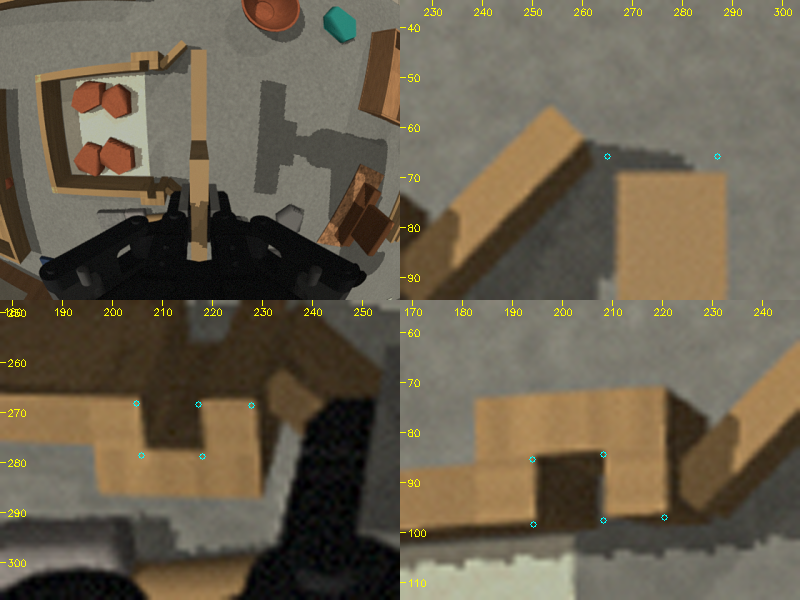

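The gate's +x end and both groove notches are visible; predicted notch corners lie within 1 px, gate end is 1.3 mm shorter than predicted. All four sherds are well inside the bay.

```bash
python3 -m pendant '[[[-0.1,2,0],[0,0,0],-1],[[-0.2,3,0],[0,0,0],-1],[[-0.3,2.3,0],[0,0,0],-1],[[0,0,-4],[0,0,0],-1],[[0,0,-4],[0,0,0],-1],[[0,0,-1.5],[0,0,0],-1],[[0,0,0],[0,0,0],-1],[[0,0,0],[0,0,0],-1],[[0,0,0],[0,0,0],-1]]'; python3 -c "
from h import *
print(np.mean([ (robot.observe()['ee_pos']) for _ in range(5)],axis=0))"
```

```text
time: 18.45
ee_pos: [584.0, 234.5, 137.0]
orientation: [[0.985, 0.174, 0.003], [0.174, -0.985, 0.001], [0.003, -0.0, -1.0]]
force: [0.2, 0.1, -0.1]
opening: 9.0
grasp_force: 58.7
[584.02717939 234.52883529 136.99664783]
```

```bash
for i in 1 2 3; do python3 -m pendant '[[[0,0,0],[0,0,0],-1]]' | sed -n 2p; done
```

```text
ee_pos: [583.8, 234.8, 137.1]
ee_pos: [583.3, 234.9, 136.6]
ee_pos: [583.0, 234.9, 136.1]
```

```bash
python3 -m pendant '[[[-0.13,-0.12,0],[0,0,0],-1],[[0,0,0],[0,0,0],-1],[[0,0,-0.5],[0,0,0],-1],[[0,0,-0.5],[0,0,0],-1],[[0,0,-0.5],[0,0,0],-1],[[0,0,-0.3],[0,0,0],-1],[[0,0,-0.3],[0,0,0],-1],[[0,0,0],[0,0,0],-1]]'; python3 -m pendant '[[[0,0,0],[0,0,0],-1]]'
```

```text
time: 19.55
ee_pos: [581.0, 233.5, 113.7]
orientation: [[0.985, 0.175, -0.001], [0.175, -0.985, -0.0], [-0.001, 0.0, -1.0]]
force: [-0.3, 0.1, 0.0]
opening: 9.2
grasp_force: 58.7
time: 19.65
ee_pos: [581.3, 233.6, 114.2]
orientation: [[0.985, 0.175, -0.0], [0.175, -0.985, -0.0], [-0.0, -0.0, -1.0]]
force: [-0.8, -0.4, -0.7]
opening: 9.3
grasp_force: 58.7
```

```bash
python3 -m pendant '[[[0,0,-0.8],[0,0,0],-1],[[0,0,-0.8],[0,0,0],-1],[[0,0,-0.8],[0,0,0],-1],[[0,0,-0.8],[0,0,0],-1],[[0,0,-0.6],[0,0,0],-1],[[0,0,-0.4],[0,0,0],-1],[[0,0,-0.2],[0,0,0],-1],[[0,0,0],[0,0,0],-1]]'; python3 -m pendant '[[[0,0,-0.2],[0,0,0],-1],[[0,0,0],[0,0,0],-1]]'
```

```text
time: 20.45
ee_pos: [581.2, 233.6, 70.0]
orientation: [[0.985, 0.175, -0.0], [0.175, -0.985, -0.0], [-0.0, -0.0, -1.0]]
force: [-1.2, -0.0, 0.0]
opening: 9.0
grasp_force: 58.7
time: 20.65
ee_pos: [581.4, 233.6, 68.4]
orientation: [[0.985, 0.175, 0.0], [0.175, -0.985, 0.0], [0.0, -0.0, -1.0]]
force: [0.4, 0.1, -0.8]
opening: 8.9
grasp_force: 58.7
```

```bash
python3 -m pendant '[[[0,0,-0.1],[0,0,0],-1],[[0,0,-0.1],[0,0,0],-1],[[0,0,0],[0,0,0],-1]]';  python3 -m pendant '[[[0,0,-0.1],[0,0,0],-1],[[0,0,0],[0,0,0],-1]]'
```

```text
time: 20.95
ee_pos: [581.4, 233.6, 66.6]
orientation: [[0.985, 0.175, 0.0], [0.175, -0.985, 0.0], [0.0, -0.0, -1.0]]
force: [-0.7, 0.1, 0.1]
opening: 9.4
grasp_force: 59.1
time: 21.15
ee_pos: [581.4, 233.7, 66.6]
orientation: [[0.985, 0.175, 0.001], [0.175, -0.985, 0.0], [0.001, 0.0, -1.0]]
force: [-3.2, -0.9, 6.3]
opening: 9.3
grasp_force: 60.0
```

```bash
python3 -m pendant '[[[0,0,0],[0,0,0],-0.6],[[0,0,0],[0,0,0],-0.4],[[0,0,0],[0,0,0],0],[[0,0,0],[0,0,0],0.5],[[0,0,0],[0,0,0],0.5],[[0,0,2],[0,0,0],0.5],[[0,0,4],[0,0,0],0.5],[[0,0,5],[0,0,0],0.5],[[0,0,5],[0,0,0],0.5],[[0,0,0],[0,0,0],0.5]]'; python3 -m pendant '[[[-1,-4,2],[0,0,0],0.5],[[-1,-5,0],[0,0,0],0.5],[[-1,-5,0],[0,0,0],0.5],[[-1,-5,0],[0,0,0],0.5],[[0,-5,0],[0,0,0],0.5],[[0,-4,0],[0,0,0],0.5],[[0,0,0],[0,0,0],0.5],[[0,0,0],[0,0,0],0.5]]'; python3 red.py
python3 - <<'E'
from h import *
np.set_printoptions(precision=1,suppress=True)
for cam in("scene","side"):
    p=eyes.read_camera(cam)
    for n in("gate","scraper","mat","bowl","brush","jar","loupe","finds_box"):
        for d in eyes.boxes_of(p,n)[:1]: print(cam,n,round(d["p"],2),world(p,d["centre"]))
    # gate edge/top check: predicted tab-top corners when home; wood mask just above/below
    q=np.array([578.9,232.8,np.radians(10.05)]);c,s=np.cos(q[2]),np.sin(q[2])
    g=cv2.cvtColor(p["image"],cv2.COLOR_RGB2HSV)[...,1]
    for x in(-25,0,25):
        col=[]
        for z in range(84,116,2):
            u=proj(p,[q[0]+c*x-s*5*(1 if cam=="side" else -1)*0,q[1]+s*x,z]); col.append(int(g[int(round(u[1])),int(round(u[0]))]))
        print(cam,"sat at z84..114 step2",x,col)
E
```

```text
time: 22.15
ee_pos: [586.2, 234.8, 233.6]
orientation: [[0.984, 0.175, 0.016], [0.175, -0.985, 0.003], [0.017, -0.001, -1.0]]
force: [1.0, 0.2, -0.2]
opening: 64.0
grasp_force: 0.0
time: 22.95
ee_pos: [541.6, -44.2, 244.9]
orientation: [[0.985, 0.172, -0.001], [0.172, -0.985, 0.001], [-0.001, -0.001, -1.0]]
force: [-0.8, 0.6, 0.7]
opening: 63.9
grasp_force: 0.0
tool bay [ -85. -266.]
scene 345 mean [-33.  93.] min [-83.  38.] max [ -8. 151.]
scene 67 mean [55. 83.] min [37. 67.] max [ 62. 109.]
scene gate 0.6 [605.  236.8  57.1]
scene scraper 0.96 [ 490.4 -194.3   51.7]
scene mat 0.67 [ 512.2 -184.7    5.4]
scene bowl 0.65 [791.7  85.1  27.9]
scene brush 0.77 [407.8 256.4  18.9]
scene jar 0.74 [ 725.3 -311.6   58.3]
scene loupe 0.57 [ 304.  -316.9   39.5]
scene finds_box 0.63 [ 762.2 -204.1   28.9]
scene sat at z84..114 step2 -25 [107, 106, 104, 104, 102, 102, 104, 106, 104, 105, 105, 104, 104, 103, 101, 101]
scene sat at z84..114 step2 0 [107, 107, 104, 104, 104, 103, 108, 104, 104, 104, 103, 103, 103, 104, 102, 103]
scene sat at z84..114 step2 25 [107, 107, 105, 102, 102, 102, 102, 104, 104, 102, 103, 103, 103, 104, 102, 102]
side gate 0.94 [572.2 237.7  51.6]
side scraper 0.9 [ 461.5 -195.6   52.5]
side mat 0.83 [ 460.5 -187.     8.1]
side bowl 0.86 [805.7  79.9  35.2]
side brush 0.81 [395.4 267.4  17.1]
side jar 0.89 [ 697.6 -308.1   37.8]
side loupe 0.96 [ 279.5 -302.9   40.8]
side finds_box 0.76 [ 760.8 -195.4   35.1]
side sat at z84..114 step2 -25 [128, 124, 125, 125, 123, 126, 125, 125, 129, 123, 120, 89, 89, 30, 16, 15]
side sat at z84..114 step2 0 [131, 118, 118, 122, 124, 125, 129, 129, 133, 130, 119, 119, 80, 25, 20, 13]
side sat at z84..114 step2 25 [125, 125, 125, 128, 128, 130, 130, 127, 126, 125, 125, 117, 54, 26, 15, 15]
```

Run:
```python
from h import *
from scipy.ndimage import map_coordinates
q=np.array([578.9,232.8,np.radians(10.05)]);c,s=np.cos(q[2]),np.sin(q[2])
def edge(p,x,y,z0,z1):
    g=cv2.cvtColor(p["image"],cv2.COLOR_RGB2HSV)[...,1].astype(float)
    zs=np.arange(z0,z1,.25);U=np.array([proj(p,[q[0]+c*x-s*y,q[1]+s*x+c*y,z]) for z in zs])
    v=map_coordinates(g,[U[:,1],U[:,0]],order=1); i=np.where(v<70)[0]; return zs[i[0]] if len(i) else None
p=eyes.read_camera("side")
print("tab top z:",[edge(p,x,-5,88,112) for x in(-30,-20,-10,0,10,20,30)])
print("shoulder top z:",[edge(p,x,-5,46,80) for x in(-80,-70,-60,-50,50,60,70,80)])
```

```text
tab top z: [np.float64(101.75), np.float64(101.5), np.float64(101.5), np.float64(101.25), np.float64(101.25), np.float64(101.5), np.float64(101.5)]
shoulder top z: [np.float64(61.25), np.float64(61.75), np.float64(61.5), np.float64(61.5), np.float64(60.75), np.float64(61.5), np.float64(61.25), None]
```

Run:
```python
from h import *
from scipy.ndimage import map_coordinates
q=np.array([578.9,232.8,np.radians(10.05)]);c,s=np.cos(q[2]),np.sin(q[2])
def edge(p,x,y,z0,z1):
    g=cv2.cvtColor(p["image"],cv2.COLOR_RGB2HSV)[...,1].astype(float)
    zs=np.arange(z0,z1,.25);U=np.array([proj(p,[q[0]+c*x-s*y,q[1]+s*x+c*y,z]) for z in zs])
    v=map_coordinates(g,[U[:,1],U[:,0]],order=1); i=np.where(v<70)[0]; return float(zs[i[0]]) if len(i) else None
p=eyes.read_camera("side")
print("back wall top z:",[edge(p,x,175,50,75) for x in range(-80,90,20)])
p=eyes.read_camera("scene")
# outer gate face seen from scene: stack saturation/value profile at shoulder bottom (y=-5, gate covers) tab -x.. top edge y=+5? 
print("scene tab top z (far edge y=-5):",[edge(p,x,-5,88,125) for x in(-35,-20,0,20,35)])
w=eyes.read_camera("scene")
print(robot.observe()["ee_pos"])
```

```text
back wall top z: [None, 58.75, 59.25, 59.25, 59.25, 58.75, 59.5, None, None]
scene tab top z (far edge y=-5): [None, None, None, None, None]
[541.87921596 -43.50974973 245.27873659]
```

```bash
python3 -m pendant '[[[0.5,4.5,0],[0,0,0],-1],[[0.5,5,0],[0,0,0],-1],[[0.7,5,0],[0,0,0],-1],[[0.7,5,0],[0,0,0],-1],[[0.7,5,0],[0,0,0],-1],[[0.6,3.2,0],[0,0,0],-1],[[0,0,-4],[0,0,0],-1],[[0,0,-5],[0,0,0],-1],[[0,0,-3.5],[0,0,0],-1],[[0,0,0],[0,0,0],-1]]' 20;  python3 -m pendant '[[[0,0,-0.8],[0,0,0],-1],[[0,0,-0.5],[0,0,0],-1],[[0,0,0],[0,0,0],-1]]'; python3 -m pendant '[[[0,0,0],[0,0,0],-1]]'
```

```text
time: 25.15
ee_pos: [574.3, 231.1, 114.9]
orientation: [[0.984, 0.175, -0.012], [0.175, -0.985, -0.002], [-0.012, 0.0, -1.0]]
force: [-0.4, -0.1, 0.1]
opening: -0.2
grasp_force: 0.0
time: 25.45
ee_pos: [579.6, 231.9, 108.6]
orientation: [[0.985, 0.175, 0.002], [0.175, -0.985, 0.001], [0.003, -0.0, -1.0]]
force: [0.5, 0.0, 0.4]
opening: 0.0
grasp_force: 0.0
time: 25.55
ee_pos: [579.7, 231.9, 108.9]
orientation: [[0.985, 0.175, 0.003], [0.175, -0.985, 0.001], [0.003, -0.0, -1.0]]
force: [0.6, 0.4, 0.5]
opening: 0.3
grasp_force: 0.0
```

```bash
python3 -m pendant '[[[0,0,-0.5],[0,0,0],-1],[[0,0,-0.3],[0,0,0],-1],[[0,0,0],[0,0,0],-1]]'; python3 -m pendant '[[[0,0,-0.1],[0,0,0],-1],[[0,0,-0.1],[0,0,0],-1],[[0,0,0],[0,0,0],-1]]';python3 -m pendant '[[[0,0,-0.1],[0,0,0],-1],[[0,0,0],[0,0,0],-1]]'
```

```text
time: 25.85
ee_pos: [578.3, 231.7, 98.9]
orientation: [[0.985, 0.175, -0.001], [0.175, -0.985, -0.0], [-0.001, 0.0, -1.0]]
force: [0.0, -0.2, 0.1]
opening: -0.0
grasp_force: 0.0
time: 26.15
ee_pos: [578.7, 231.9, 98.1]
orientation: [[0.985, 0.175, 0.0], [0.175, -0.985, 0.0], [0.0, -0.0, -1.0]]
force: [-1.6, -0.5, 5.3]
opening: -0.1
grasp_force: 2.3
time: 26.35
ee_pos: [578.7, 232.0, 98.0]
orientation: [[0.985, 0.175, 0.001], [0.175, -0.985, 0.0], [0.001, -0.0, -1.0]]
force: [-2.6, 0.2, 10.6]
opening: 0.0
grasp_force: 4.9
```

Firm contact at z = 98.0 means the gate is fully home. I'll retreat and do a last numeric check on the gate and scraper.

```bash
python3 -m pendant '[[[0,0,2],[0,0,0],-1],[[0,0,5],[0,0,0],-1],[[0,0,5],[0,0,0],-1],[[0,-4,2],[0,0,0],-1],[[-1,-5,0],[0,0,0],-1],[[-1,-5,0],[0,0,0],-1],[[-1,-5,0],[0,0,0],-1],[[0,-4,0],[0,0,0],-1],[[0,0,0],[0,0,0],-1],[[0,0,0],[0,0,0],-1]]'
python3 - <<'E'
from h import *
np.set_printoptions(precision=1,suppress=True)
# scraper pose check: same-class shift between first and current side image via template match of the grip region
for cam,(x,y,w,h) in(("side",(308,162,46,60)),("scene",(226,140,50,62))):
    a=cv2.imread(f"pics/{cam}0.png"); p=eyes.read_camera(cam); b=cv2.cvtColor(p["image"],cv2.COLOR_RGB2BGR)
    r=cv2.matchTemplate(b[y-20:y+h+20,x-20:x+w+20],a[y:y+h,x:x+w],cv2.TM_CCOEFF_NORMED); _,v,_,l=cv2.minMaxLoc(r)
    e=proj(p,[475.6,-207,80])-proj(p,[468.4,-207.5,80])
    print(cam,"match",round(v,2),"pixel shift",np.array(l)-20,"expected",e)
    for n in("gate","scraper"): print(n,[ (round(d["p"],2),world(p,d["centre"])) for d in eyes.boxes_of(p,n)[:1]])
E
```

```text
time: 27.35
ee_pos: [549.3, 4.0, 236.3]
orientation: [[0.985, 0.172, 0.0], [0.172, -0.985, 0.001], [0.0, -0.001, -1.0]]
force: [-0.2, 0.5, 0.7]
opening: -0.1
grasp_force: 0.0
side match 0.59 pixel shift [-3 -1] expected [-3.  -0.6]
gate [(0.96, array([574.4, 237. ,  52.1]))]
scraper [(0.72, array([ 464.4, -194.8,   51.4]))]
scene match 0.68 pixel shift [-1  1] expected [-1.5  1.6]
gate [(0.88, array([606.4, 235.4,  58.8]))]
scraper [(0.82, array([ 489.1, -196.2,   52.3]))]
```

```bash
python3 -c "
from station import robot
print(robot.close_job())"
```

```text
the job is handed in; nothing more can be done
None
```

Job handed in at about 27 s of robot time: the four sherds are in the bay clear of the grooves, the scraper is standing mid-mat, and the gate is fully home in the grooves (a light press met it firmly at 98 mm) and released.

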